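Put the swapped kitchen containers back on their own stands

TASK

The three kitchen containers each stand on the wrong wooden stand: rearrange them so that the round jar stands upright in the middle of the round stand, the square caddy in the middle of the square stand, and the oblong tin in the middle of the oblong stand with its long side along the stand's long side. A stand holds only one container, so park one on the free cork trivet (or any clear spot) on the way. Set each container down rather than dropping it, and leave the salt shaker, the mug and the jam jar where they are.

Things in the scene. Friction and masses are not known exactly. Their poses are not given: they have to be found in the camera images.
- round_jar: Round white ceramic jar, 56 mm in diameter, 80 mm high, with a fixed flat wooden lid 48 mm in diameter on top of that (94 mm high in all); about 0.3 kg. Origin at the centre of its underside, z up. Loose; at the start on a stand that is not its own.
- square_caddy: Square steel caddy, 54 x 54 mm, 100 mm high with its fixed lid (same outline); about 0.28 kg. Origin at the centre of its underside, x and y along its sides, z up. Loose; at the start on a stand that is not its own.
- oblong_tin: Oblong tin with white body and bare aluminium lid (fixed, same outline), 84 mm long (its x) and 44 mm wide (its y), 74 mm high; about 0.26 kg. Origin at the centre of its underside, z up. Loose; at the start on a stand that is not its own.
- round_stand: Round dark wooden stand, 104 mm in diameter. It is fixed to the worktop, 12 mm thick, flat on top; origin at the centre of its underside, on the worktop. Its place changes from start to start.
- square_stand: Square dark wooden stand, 98 x 98 mm. It is fixed to the worktop, 12 mm thick, flat on top; origin at the centre of its underside, on the worktop. Its place changes from start to start.
- oblong_stand: Oblong dark wooden stand, 128 mm long (its x) and 74 mm wide (its y). It is fixed to the worktop, 12 mm thick, flat on top; origin at the centre of its underside, on the worktop. Its place changes from start to start.
- trivet: Hexagonal cork trivet, 110 mm across flats, empty at the start: a free spot for parking. It is fixed to the worktop, 12 mm thick, flat on top; origin at the centre of its underside, on the worktop. Its place changes from start to start.
- salt_shaker: Bystander: small glass salt shaker with steel top, 36 mm in diameter, 71 mm high, loose on the worktop among the stands. Origin at the centre of its underside. Leave it alone.
- mug: Bystander: blue mug, 76 mm in diameter, 85 mm high, handle at its +y, loose on the worktop beyond the stands. Origin at the centre of its underside. Leave it alone.
- jam_jar: Bystander: amber glass jam jar with black lid, 64 mm in diameter, 85 mm high, loose on the worktop beyond the stands. Origin at the centre of its underside. Leave it alone.
Things that resemble listed ones, but are neither listed nor needed, are in the scene too. What is shaped like the square_caddy but pink or yellow is not meant.

How it is judged (in metres and radians):
At the end, for the whole second after the job is handed in: Each container is upright (within 0.1 rad) on top of its own stand, its centre within 15 mm of the stand's centre, the oblong tin's long side within 0.3 rad of the stand's; all released and at rest (horizontal distance between round_jar and round_stand below 0.015 m and z of round_jar in the frame of round_stand between 0.007 and 0.017 m and angle between each of round_jar, square_caddy, oblong_tin's own z axis and vertical below 0.1 rad and linear speed of each of round_jar, square_caddy, oblong_tin below 0.02 m/s and contact force between each of round_jar, square_caddy, oblong_tin and the fingers below 0.05 N and horizontal distance between square_caddy and square_stand below 0.015 m and z of square_caddy in the frame of square_stand between 0.007 and 0.017 m and horizontal distance between oblong_tin and oblong_stand below 0.015 m and z of oblong_tin in the frame of oblong_stand between 0.007 and 0.017 m and angle between the x axis of oblong_tin and the x axis of oblong_stand, either way round below 0.3 rad); the robot touches nothing.
It fails at once if a container is dropped (falls free faster than 0.6 m/s, about 2 cm of fall) ((contact force between round_jar and anything else below 0.02 N and linear speed of round_jar above 0.6 m/s) or (contact force between square_caddy and anything else below 0.02 N and linear speed of square_caddy above 0.6 m/s) or (contact force between oblong_tin and anything else below 0.02 N and linear speed of oblong_tin above 0.6 m/s)).
It fails at once if the salt shaker, the mug or the jam jar is moved more than 30 mm or knocked over (distance of any of salt_shaker, mug, jam_jar from where it was at the start of the episode above 0.03 m or angle between any of salt_shaker, mug, jam_jar's own z axis and vertical above 0.5 rad).
It also fails if it takes over 96 s, if anything falls off the work surface, if the arm or the gripper's body presses on something with over 40 N, if the wrist force passes 120 N, or if a joint passes its speed limit or range.

ROBOT

A 6-joint arm with a two-finger parallel gripper is mounted at the origin on the work surface. World frame = base frame: x ahead of the robot, y to its left, z up, the work surface at z = 0. Lengths are in mm, angles in rad, forces in N, time in s.
With the tool pointing down it reaches from about 400 to 925 mm from the base axis. Payload 12.5 kg.
Tool frame: the origin (TCP) lies at the very end of the fingers, on their centre line; the grasp point (between the pads) lies grip_depth behind it (grip_depth is the distance from the TCP to the grasp point, in mm); z points along the fingers, y is the line along which they close (so a half turn about z gives the same grasp; the last joint's range is limited). The gripper opens to 95 mm and grips with 3 to 60 N. Pads are 20 mm wide; open, the fingers measure 119 mm over their backs; the gripper's body (75 mm by 180 mm) begins 59 mm behind the grasp point.
Start: joints at [-1.249, 0.491, 1.559, -0, 1.092, -0.106], TCP at [259.318, -568.684, 214.661] pointing down, gripper open.
Joint ranges: [-3.1, 3.1], [-0.84, 2.19], [0.05, 2.79], [-1.13, 4.28], [0.06, 2.93], [-2.69, 2.69]. Speed limits (rad/s): [2.22, 2.22, 2.79, 3.14, 3.14, 3.14].

INTERFACE

Orientations are given as [roll, pitch, yaw] about the fixed x, y, z axes, in that order (R = Rz(yaw) Ry(pitch) Rx(roll)).
In Python, from cell import state, read_camera, job_done, grip_depth gives the robot as it stands.
- The arm moves only by the tool drive_tool, never from a script. Its argument "targets" is a list of rows, each an object with "jaw": the opening, from 0 (shut) to 1 (fully open); "travel": the shift along the tool's x, y, z in m, a list of three; "twist": the turn about the tool's z in rad. In form: [{"jaw": jaw, "travel": [tx, ty, tz], "twist": twist}, ...]. A call has 1 to 8 rows; each row is the pose to reach, as a shift and turn from the pose commanded when the call began, along the tool's axes at that moment; what a row does not reach only later rows make up. A row lasts 1/12 s, in which the tool goes at most 41.7 mm and 7.16 degrees, less where a joint would pass 70% of its speed; a pose out of reach is approached as far as the arm can. A call with a gripper value outside its range is refused whole. The fingers move at their own pace and stop on an object; the grip force is fixed at half the most. Time passes only in rows, so rows that repeat a pose let the fingers close. It gives the time, the measured TCP pose, the force, the opening and the grip force at its end, in the units of the state.
- state(): the state, without advancing time (a new reading comes with each control period).
- read_camera(name): name is "scene" or "side" or "wrist"; returns a dict with "frame" (480x640x3 uint8, red, green, blue), "fx", "fy", "cx", "cy" (pixels), "R" (3x3) and "t" (3): a world point X has camera coordinates R X + t. Camera axes: x right, y down, z forward; pixel columns grow to the right and rows downward; lengths in mm; the calibration is good to about 2 mm. A picture is of the moment at which its call begins. There is no depth.
- job_done(): hands the job in; it is judged then, once.
The state is a dict: "t": time; "joints": joint angles; "qvel": joint speeds; "tau": joint torques, N m; "eef_pos": TCP position; "tcp_rot": TCP orientation; "ft_force": force on the tool from outside, world axes, zero at the start; "moment": the same for the moment, N m; "opening": opening from 0.0 (shut) to 1.0 (fully open); "grip_force": force on a finger pad.
Only numpy, scipy, OpenCV 4.12 (cv2) and the standard library are available. Lean on these libraries where they do the work, as an engineer would, in place of code of your own. Each camera call takes 0.05 s, during which the arm holds its last target. There are 200 camera calls.

## Working session

There is one attempt and no reset: what is moved stays moved. The work goes in short steps, Python scripts to look and compute and a tool call to move; the robot and the scene stay as the last step left them, time stands still between calls to the robot, and variables do not carry over. Pictures are saved under pics/ and viewed, at most 14 in all, crops included, and the job is handed in when it is done.

Besides the shell and the picture viewer there is one more tool, called after ">>>" in YAML: its name, and indented under it one key for each argument. drive_tool: Moves the arm, as the interface text tells. Its arguments: {"type":"object","properties":{"targets":{"type":"array"}},"required":["targets"]}

```bash
mkdir -p pics; ls; python3 - <<'E'
from cell import state, read_camera, grip_depth
import cv2, pickle
print(grip_depth); s=state(); print({k:s[k] for k in('t','eef_pos','tcp_rot','opening','ft_force')})
for n in('scene','side'):
    c=read_camera(n); pickle.dump(c,open(n+'.pkl','wb')); cv2.imwrite(f'pics/{n}0.png',c['frame'][:,:,::-1]); print(n,c['fx'],c['cx'],c['cy'],c['R'],c['t'])
E
```

```text
pics
18.8
{'t': 0.0, 'eef_pos': array([ 259.22069488, -568.43725309,  214.04231114]), 'tcp_rot': array([-3.14045774e+00, -1.33254841e-04,  4.27769173e-01]), 'opening': 0.997296915517708, 'ft_force': array([-0.47041202, -0.28897158,  0.92486489])}
scene 480.70921329435294 310.1138079232478 234.2661515907571 [[-0.02366135  0.99958759  0.01627228]
 [ 0.79347292  0.02867887 -0.60792948]
 [-0.60814544 -0.00147282 -0.79382426]] [  15.09098279 -437.14151105 1338.29670016]
side 566.3039486485136 312.69220717599177 231.09752286871708 [[-0.99652284 -0.08245282 -0.01198993]
 [-0.04196833  0.62103866 -0.78265551]
 [ 0.07197837 -0.77943089 -0.62233961]] [ 594.63523524   64.26818224 1154.05180861]
```

View pics/scene0.png

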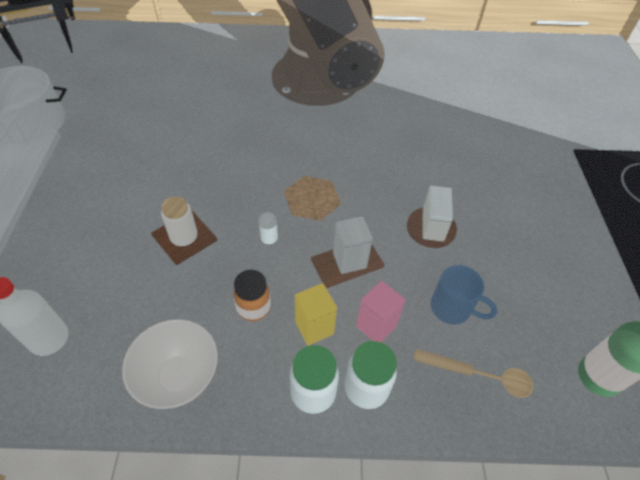

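View pics/side0.png

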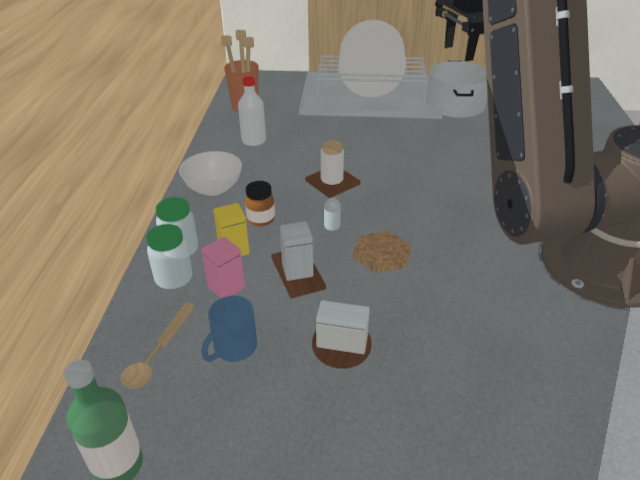

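```bash
python3 - <<'E'
import cv2,pickle,numpy as np
T={'scene':[(146,192),(307,214),(395,180)],'side':[(294,134),(260,220),(303,295)]}
rows=[]
for n in T:
    f=pickle.load(open(n+'.pkl','rb'))['frame'][:,:,::-1]; r=[]
    for x,y in T[n]:
        t=cv2.resize(f[y:y+75,x:x+80],None,fx=3.33,fy=4,interpolation=cv2.INTER_CUBIC)
        t=cv2.convertScaleAbs(t,alpha=1.3)
        for u in range(x//10*10+10,x+80,10):
            p=int((u-x)*3.33);cv2.line(t,(p,0),(p,6),(0,255,255),1);cv2.putText(t,str(u),(p-9,16),0,.3,(0,255,255))
        for v in range(y//10*10+10,y+75,10):
            p=(v-y)*4;cv2.line(t,(0,p),(6,p),(0,255,255),1);cv2.putText(t,str(v),(8,p+3),0,.3,(0,255,255))
        r.append(t)
    rows.append(np.hstack(r))
cv2.imwrite('pics/c.png',np.vstack(rows))
E
```

```text
(no output)
```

View pics/c.png

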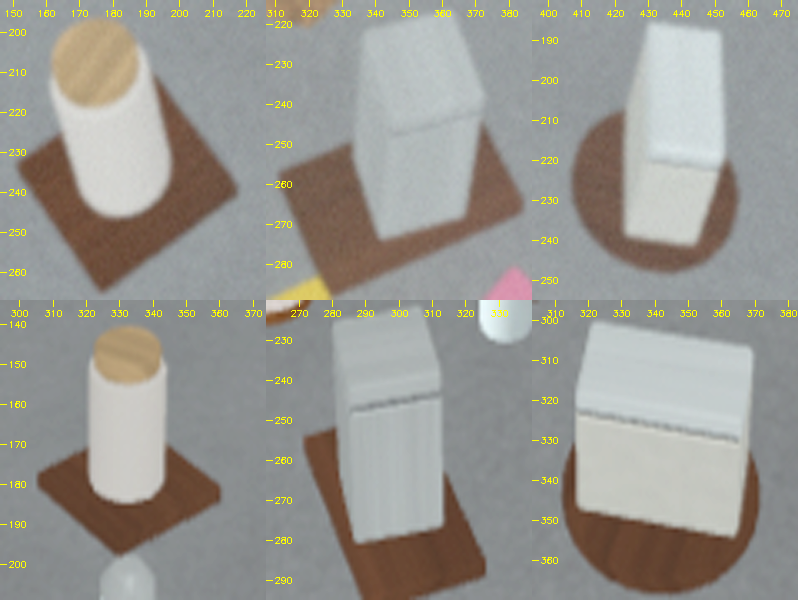

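```bash
cat >h.py <<'E'
import numpy as np,cv2,pickle
from scipy.optimize import least_squares,minimize
def proj(c,X):
    p=np.asarray(X,float)@np.array(c['R']).T+c['t']; return np.c_[c['fx']*p[:,0]/p[:,2]+c['cx'],c['fy']*p[:,1]/p[:,2]+c['cy']]
def back(c,uv,z):
    R=np.array(c['R']);o=-R.T@c['t'];d=R.T@[(uv[0]-c['cx'])/c['fx'],(uv[1]-c['cy'])/c['fy'],1]; return (o+d*(z-o[2])/d[2])[:2]
def shape(kind,a,b):
    if kind=='c': t=np.linspace(0,2*np.pi,48); return np.c_[np.cos(t),np.sin(t)]*a/2
    return np.array([[1,1],[-1,1],[-1,-1],[1,-1]])*[a/2,b/2]
def place(s,p):
    C,S=np.cos(p[2]),np.sin(p[2]); return s@np.array([[C,S],[-S,C]])+p[:2]
def prism(s,p,z0,z1):
    q=place(s,p); return np.vstack([np.c_[q,np.full(len(q),z)] for z in(z0,z1)])
def hullmask(c,X,sc=4,grow=0):
    m=np.zeros((480*sc,640*sc),np.uint8); h=cv2.convexHull(((proj(c,X)+.5)*sc).astype(np.float32)); cv2.fillConvexPoly(m,h.astype(np.int32),255)
    return cv2.resize(m,(640,480),interpolation=cv2.INTER_AREA)/255.
E
cat >fit.py <<'E'
from h import *
C={n:pickle.load(open(n+'.pkl','rb')) for n in('scene','side')}
picks={'caddy':(54,54,112,{'scene':([(337.6,221),(363.8,218),(372.8,238.2),(345.1,247.2)],[(342.1,274),(366.8,268.5)]),'side':([(280.1,225),(306.2,221.2)],[(287.6,280.5),(312.9,276.5)])}),
'tin':(84,44,86,{'scene':([(430.4,186),(452,187.2),(452,220.7),(429.8,217.5)],[(422.3,238.7),(444.5,241.2)]),'side':([(321.3,300.2),(369.1,306.5)],[(316.8,347.5),(364.9,354)])})}
pose={}
for k,(a,b,zt,P) in picks.items():
    def res(p):
        r=[]
        for n,lv in P.items():
            for pts,z in zip(lv,(zt,12)):
                m=proj(C[n],np.c_[place(shape('q',a,b),p),np.full(4,z)])
                for u in pts: d=m-u; r+=list(d[np.argmin((d**2).sum(1))])
        return np.array(r)
    x0=back(C['scene'],np.mean(P['scene'][0],0),zt)
    s=min((least_squares(res,[*x0,w]) for w in(-.6,-.3,0,.3,.6)),key=lambda s:s.cost); pose[k]=s.x; print(k,s.x.round(3),'rms px',np.sqrt((s.fun**2).mean()).round(2))
j=[back(C['scene'],(174.5,207.5),106),back(C['side'],(332.4,147.2),106)]; print('jar',j); pose['jar']=[*np.mean(j,0),0]
S={'square':('q',98,98,'jar',('c',56,56),106),'oblong':('q',128,74,'caddy',('q',54,54),112),'round':('c',104,104,'tin',('q',84,44),86)}
for k,(kind,a,b,occ,os,zt) in S.items():
    sh=shape(kind,a,b); obs={};w={}
    for n,c in C.items():
        f=c['frame'].astype(int); m=((f[...,0]-f[...,2]>18)&(f.sum(2)<300)).astype(float)
        hm=hullmask(c,prism(sh*1.35,pose[occ],0,12)); oc=cv2.dilate(hullmask(c,prism(shape(*os),pose[occ],12,zt)),np.ones((3,3)))
        wood=(m>0)&(hm>0); obs[n]=cv2.GaussianBlur(wood.astype(float),(0,0),1.2); w[n]=(oc<.05)&(hm>0)
    def cost(p): return sum((((cv2.GaussianBlur(hullmask(C[n],prism(sh,p,0,12)),(0,0),1.2)-obs[n])*w[n])**2).sum() for n in C)
    best=None
    for y0 in ([0] if kind=='c' else ([.3,.6,.9,1.2] if k=='square' else [pi for pi in(-.3,.0,.3,1.2,1.57,1.9)])):
        s=minimize(cost,[*pose[occ][:2],y0],method='Nelder-Mead',options=dict(initial_simplex=np.array([*pose[occ][:2],y0])+np.array([[0,0,0],[8,0,0],[0,8,0],[0,0,.25]]),xatol=.05,fatol=.05,maxfev=150))
        if best is None or s.fun<best.fun: best=s
    pose[k]=best.x; print(k,best.x.round(3),'cost',round(best.fun,1),[int(obs[n].sum()) for n in C])
c=C['scene'];print('trivet',back(c,(312,198),12),back(C['side'],(382,251),12),'shaker',back(c,(268,215),71),back(C['side'],(332,202),71),'jam',back(c,(251,283),85),'mug',back(c,(461,284),85),'yellow',back(c,(316,297),100),'pink',back(c,(383,297),100))
pickle.dump(pose,open('pose.pkl','wb'))
E
python3 fit.py
```

```text
caddy [6.2263e+02 7.8702e+01 2.9200e-01] rms px 1.28
tin [ 5.24850e+02  2.55499e+02 -1.22000e-01] rms px 0.96
jar [array([ 578.095399  , -257.98098606]), array([ 569.69582692, -246.59726591])]
square [ 568.526 -261.587    0.724] cost 68.9 [1077, 645]
oblong [623.053  67.933  -1.141] cost 34.0 [739, 748]
round [5.25191e+02 2.52147e+02 2.30000e-02] cost 49.9 [644, 861]
trivet [ 4.60408673e+02 -2.77319589e-01] [451.86625392   8.52356519] shaker [560.87919086 -85.44612546] [560.77483214 -76.18941817] jam [ 725.70865567 -101.36656136] mug [715.46531878 262.75782065] yellow [758.34118806  10.99758417] pink [754.65448199 122.45500257]
```

Jar (lid ≈ scene 174,207) is on the square stand, the caddy (355,231) on the oblong stand, the tin (441,203) on the round one; the trivet (312,198) is free. The two cameras disagree by about 9 mm, so I move the arm to a viewpoint and check them against its known position.

>>> drive_tool:
  targets:
    - {"jaw": 1, "travel": [0.4, -0.375, -0.136], "twist": -1.143}
    - {"jaw": 1, "travel": [0.4, -0.375, -0.136], "twist": -1.143}
    - {"jaw": 1, "travel": [0.4, -0.375, -0.136], "twist": -1.143}
    - {"jaw": 1, "travel": [0.4, -0.375, -0.136], "twist": -1.143}
    - {"jaw": 1, "travel": [0.4, -0.375, -0.136], "twist": -1.143}
    - {"jaw": 1, "travel": [0.4, -0.375, -0.136], "twist": -1.143}
    - {"jaw": 1, "travel": [0.4, -0.375, -0.136], "twist": -1.143}
    - {"jaw": 1, "travel": [0.4, -0.375, -0.136], "twist": -1.143}

```text
t: 0.77
eef_pos: [382.4, -267.5, 295.2]
tcp_rot: [-3.141, -0.0, 1.434]
ft_force: [1.0, -0.1, -0.3]
opening: 0.995
grip_force: 0.0
```

```bash
cat >>h.py <<'E'
def go(x,y,z,yaw=None):
    "print tool-frame travel (m) and twist (rad) to a world target (mm), from the measured pose"
    from cell import state
    s=state();p=s['eef_pos'];w=s['tcp_rot'][2];d=np.array([x,y,z])-p
    print('at',p.round(1),'yaw',round(w,3),'travel',(np.array([np.cos(w)*d[0]+np.sin(w)*d[1],np.sin(w)*d[0]-np.cos(w)*d[1],-d[2]])/1000).round(3),'twist',None if yaw is None else round(-((yaw-w+np.pi)%(2*np.pi)-np.pi),3),'t',round(s['t'],1),'open',round(s['opening'],3),'grip',round(s['grip_force'],1))
E
python3 -c "
from h import *
go(470,-60,350,1.571)"
```

```text
at [ 382.4 -267.5  295.2] yaw 1.434 travel [ 0.217  0.058 -0.055] twist -0.137 t 0.8 open 0.995 grip 0.0
```

>>> drive_tool:
  targets:
    - {"jaw": 1, "travel": [0.217, 0.058, -0.055], "twist": -0.137}
    - {"jaw": 1, "travel": [0.217, 0.058, -0.055], "twist": -0.137}
    - {"jaw": 1, "travel": [0.217, 0.058, -0.055], "twist": -0.137}
    - {"jaw": 1, "travel": [0.217, 0.058, -0.055], "twist": -0.137}
    - {"jaw": 1, "travel": [0.217, 0.058, -0.055], "twist": -0.137}
    - {"jaw": 1, "travel": [0.217, 0.058, -0.055], "twist": -0.137}
    - {"jaw": 1, "travel": [0.217, 0.058, -0.055], "twist": -0.137}
    - {"jaw": 1, "travel": [0.217, 0.058, -0.055], "twist": -0.137}

```text
t: 1.43
eef_pos: [470.7, -62.0, 349.7]
tcp_rot: [-3.141, 0.0, 1.567]
ft_force: [-0.9, -1.0, 0.6]
opening: 1.001
grip_force: 0.0
```

```bash
python3 - <<'E'
from h import *
from cell import read_camera,state
p=state()['eef_pos']; out=[]
for n in('wrist','scene','side'):
    c=read_camera(n); pickle.dump(c,open(n+'1.pkl','wb')); f=c['frame'][:,:,::-1].copy()
    q=proj(c,[p])[0]; print(n,q.round(1),[proj(c,[X])[0].round(0) for X in([456,4,12],[574,-252,106],[623,75,112],[525,254,86])])
    if n=='wrist': print(c['R'],c['t'],-np.array(c['R']).T@c['t']); out.append(f)
    else:
        x,y=(q-[50,50]).astype(int); x=max(x,0);y=max(y,0); t=f[y:y+75,x:x+100]; out.append(cv2.resize(t,None,fx=4,fy=4)); cv2.circle(out[-1],tuple(((q-[x,y]+.5)*4).astype(int)),3,(0,0,255),-1)
cv2.imwrite('pics/w1.png',out[0]); cv2.imwrite('pics/tcp.png',np.hstack(out[1:]))
E
```

```text
wrist [322.  305.9] [array([307., 140.]), array([413., 375.]), array([488.,  60.]), array([ 382., -161.])]
[[ 9.99989718e-01 -4.34367620e-03  1.30234468e-03]
 [-4.53301657e-03 -9.65359654e-01  2.60883478e-01]
 [ 1.24037654e-04 -2.60886700e-01 -9.65369419e-01]] [-470.28257843 -122.24939094  504.29721081] [469.66103269  11.50704994 519.33842162]
scene [277.6  61.7] [array([314., 197.]), array([178., 206.]), array([353., 229.]), array([441., 201.])]
side [383.   82.3] [array([380., 249.]), array([331., 146.]), array([295., 230.]), array([342., 311.])]
```

View pics/w1.png

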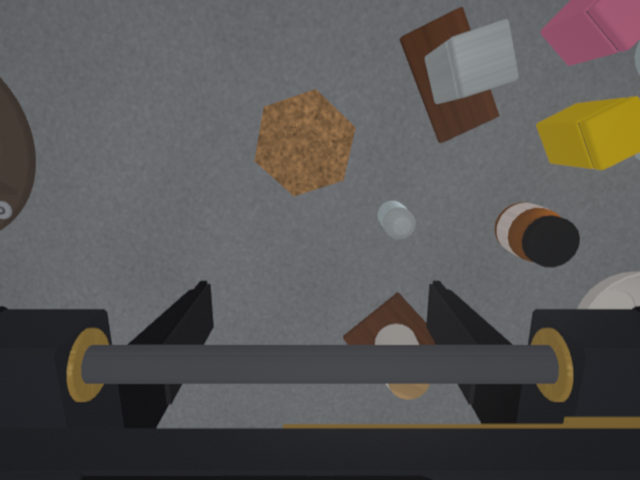

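View pics/tcp.png

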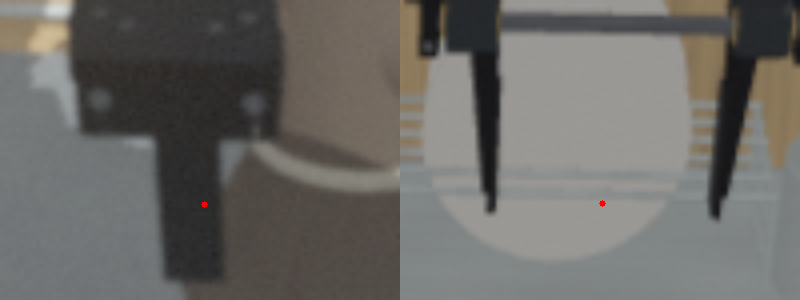

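Wrist view: trivet at (305,142) and caddy top at (488,56) agree with my averaged estimates to about 3 mm. I go for the caddy.

>>> drive_tool:
  targets:
    - {"jaw": 1, "travel": [0.142, 0.152, 0.1], "twist": -0.296}
    - {"jaw": 1, "travel": [0.142, 0.152, 0.1], "twist": -0.296}
    - {"jaw": 1, "travel": [0.142, 0.152, 0.1], "twist": -0.296}
    - {"jaw": 1, "travel": [0.142, 0.152, 0.1], "twist": -0.296}
    - {"jaw": 1, "travel": [0.142, 0.152, 0.17], "twist": -0.296}
    - {"jaw": 1, "travel": [0.142, 0.152, 0.17], "twist": -0.296}
    - {"jaw": 1, "travel": [0.142, 0.152, 0.17], "twist": -0.296}
    - {"jaw": 1, "travel": [0.142, 0.152, 0.17], "twist": -0.296}

```text
t: 2.25
eef_pos: [622.6, 78.2, 173.6]
tcp_rot: [-3.133, -0.002, 1.86]
ft_force: [-0.9, -0.4, -0.0]
opening: 0.999
grip_force: 0.0
```

```bash
python3 - <<'E'
from h import *
go(622.6,78.7,50,1.863)
from cell import read_camera
c=read_camera('wrist'); pickle.dump(c,open('wrist2.pkl','wb'));f=c['frame'][:,:,::-1].copy()
P=pickle.load(open('pose.pkl','rb'))
for X,col in((prism(shape('q',54,54),P['caddy'],112,112),(0,255,0)),(prism(shape('q',128,74),P['oblong'],12,12),(0,0,255))):
    cv2.polylines(f,[proj(c,X[:4]).astype(int)],True,col,1)
cv2.imwrite('pics/w2.png',f)
E
```

```text
at [622.6  78.2 173.6] yaw 1.86 travel [0.001 0.    0.124] twist -0.003 t 2.2 open 0.999 grip 0.0
```

View pics/w2.png

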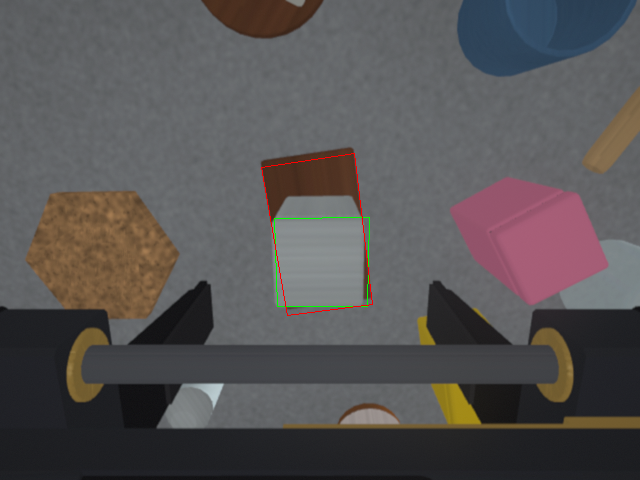

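Outlines fit within about 3 mm (caddy top 272–362 × 218–306). Descending and gripping.

>>> drive_tool:
  targets:
    - {"jaw": 1, "travel": [0, -0.001, 0.04], "twist": 0}
    - {"jaw": 1, "travel": [0, -0.001, 0.08], "twist": 0}
    - {"jaw": 1, "travel": [0, -0.001, 0.11], "twist": 0}
    - {"jaw": 1, "travel": [0, -0.001, 0.124], "twist": 0}
    - {"jaw": 1, "travel": [0, -0.001, 0.124], "twist": 0}
    - {"jaw": 0.3, "travel": [0, -0.001, 0.124], "twist": 0}
    - {"jaw": 0.3, "travel": [0, -0.001, 0.124], "twist": 0}
    - {"jaw": 0.3, "travel": [0, -0.001, 0.124], "twist": 0}

```text
t: 2.97
eef_pos: [623.5, 77.4, 58.2]
tcp_rot: [3.138, 0.001, 1.86]
ft_force: [0.0, -0.3, 1.0]
opening: 0.846
grip_force: 0.0
```

>>> drive_tool:
  targets:
    - {"jaw": 0.3, "travel": [0, 0, 0], "twist": 0}
    - {"jaw": 0.3, "travel": [0, 0, 0], "twist": 0}
    - {"jaw": 0.3, "travel": [0, 0, 0], "twist": 0}
    - {"jaw": 0.3, "travel": [0, 0, -0.005], "twist": 0}
    - {"jaw": 0.3, "travel": [0, 0, -0.02], "twist": 0}
    - {"jaw": 0.3, "travel": [0, 0, -0.04], "twist": 0}
    - {"jaw": 0.3, "travel": [0, 0, -0.06], "twist": 0}
    - {"jaw": 0.3, "travel": [0, 0, -0.06], "twist": 0}

```text
t: 3.63
eef_pos: [623.9, 78.0, 119.4]
tcp_rot: [3.137, 0.001, 1.861]
ft_force: [1.6, 0.5, -3.1]
opening: 0.572
grip_force: 30.0
```

```bash
python3 - <<'E'
from h import *
go(456,4,110,1.6); go(456,4,51,1.6)
E
```

```text
at [623.9  78.  119.4] yaw 1.861 travel [-0.023 -0.182  0.009] twist 0.261 t 3.6 open 0.572 grip 30.0
at [623.9  78.  119.4] yaw 1.861 travel [-0.023 -0.182  0.068] twist 0.261 t 3.6 open 0.572 grip 30.0
```

>>> drive_tool:
  targets:
    - {"jaw": 0.3, "travel": [-0.003, -0.026, 0], "twist": 0.06}
    - {"jaw": 0.3, "travel": [-0.008, -0.06, 0], "twist": 0.12}
    - {"jaw": 0.3, "travel": [-0.013, -0.1, 0], "twist": 0.18}
    - {"jaw": 0.3, "travel": [-0.018, -0.14, 0], "twist": 0.24}
    - {"jaw": 0.3, "travel": [-0.022, -0.17, 0], "twist": 0.26}
    - {"jaw": 0.3, "travel": [-0.023, -0.182, 0], "twist": 0.26}
    - {"jaw": 0.3, "travel": [-0.023, -0.182, 0], "twist": 0.26}
    - {"jaw": 0.3, "travel": [-0.023, -0.182, 0], "twist": 0.26}

```text
t: 4.3
eef_pos: [454.8, 3.6, 115.8]
tcp_rot: [3.141, 0.0, 1.6]
ft_force: [0.7, -0.1, -3.1]
opening: 0.569
grip_force: 30.0
```

```bash
python3 - <<'E'
from h import *
go(456,4,57,1.6)
E
```

```text
at [454.8   3.6 115.8] yaw 1.6 travel [0.    0.001 0.059] twist 0.0 t 4.3 open 0.569 grip 30.0
```

>>> drive_tool:
  targets:
    - {"jaw": 0.3, "travel": [0, 0.001, 0.015], "twist": 0}
    - {"jaw": 0.3, "travel": [0, 0.001, 0.03], "twist": 0}
    - {"jaw": 0.3, "travel": [0, 0.001, 0.045], "twist": 0}
    - {"jaw": 0.3, "travel": [0, 0.001, 0.053], "twist": 0}
    - {"jaw": 0.3, "travel": [0, 0.001, 0.057], "twist": 0}
    - {"jaw": 0.3, "travel": [0, 0.001, 0.059], "twist": 0}
    - {"jaw": 0.3, "travel": [0, 0.001, 0.06], "twist": 0}
    - {"jaw": 0.3, "travel": [0, 0.001, 0.06], "twist": 0}

```text
t: 4.97
eef_pos: [456.2, 4.0, 57.4]
tcp_rot: [3.141, 0.001, 1.602]
ft_force: [-7.8, -0.2, 30.2]
opening: 0.565
grip_force: 30.0
```

>>> drive_tool:
  targets:
    - {"jaw": 0.3, "travel": [0, 0, 0], "twist": 0}
    - {"jaw": 0.3, "travel": [0, 0, 0], "twist": 0}
    - {"jaw": 1, "travel": [0, 0, 0], "twist": 0}
    - {"jaw": 1, "travel": [0, 0, 0], "twist": 0}
    - {"jaw": 1, "travel": [0, 0, 0], "twist": 0}
    - {"jaw": 1, "travel": [0, 0, 0], "twist": 0}
    - {"jaw": 1, "travel": [0, 0, 0], "twist": 0}
    - {"jaw": 1, "travel": [0, 0, 0], "twist": 0}

```text
t: 5.63
eef_pos: [455.8, 3.8, 55.7]
tcp_rot: [-3.141, 0.0, 1.601]
ft_force: [0.5, 0.3, -0.0]
opening: 0.927
grip_force: 0.0
```

```bash
python3 - <<'E'
from h import *
go(456,4,170,1.6);go(524.9,255,170,3.02)
E
```

```text
at [455.8   3.8  55.7] yaw 1.601 travel [ 0.     0.    -0.114] twist 0.001 t 5.6 open 0.927 grip 0.0
at [455.8   3.8  55.7] yaw 1.601 travel [ 0.249  0.077 -0.114] twist -1.419 t 5.6 open 0.927 grip 0.0
```

>>> drive_tool:
  targets:
    - {"jaw": 1, "travel": [0, 0, -0.04], "twist": 0}
    - {"jaw": 1, "travel": [0, 0, -0.08], "twist": 0}
    - {"jaw": 1, "travel": [0, 0, -0.12], "twist": 0}
    - {"jaw": 1, "travel": [0.04, 0.01, -0.15], "twist": -0.12}
    - {"jaw": 1, "travel": [0.08, 0.025, -0.15], "twist": -0.24}
    - {"jaw": 1, "travel": [0.12, 0.037, -0.15], "twist": -0.36}
    - {"jaw": 1, "travel": [0.16, 0.05, -0.15], "twist": -0.48}
    - {"jaw": 1, "travel": [0.2, 0.06, -0.15], "twist": -0.6}

```text
t: 6.3
eef_pos: [508.1, 198.9, 206.2]
tcp_rot: [3.141, 0.0, 2.206]
ft_force: [-0.1, -0.4, -0.0]
opening: 1.001
grip_force: 0.0
```

```bash
python3 - <<'E'
from h import *
go(524.9,255,175,3.02)
E
```

```text
at [508.1 198.9 206.2] yaw 2.206 travel [0.035 0.047 0.031] twist -0.814 t 6.3 open 1.001 grip 0.0
```

>>> drive_tool:
  targets:
    - {"jaw": 1, "travel": [0.035, 0.047, 0.031], "twist": -0.12}
    - {"jaw": 1, "travel": [0.035, 0.047, 0.031], "twist": -0.24}
    - {"jaw": 1, "travel": [0.035, 0.047, 0.031], "twist": -0.36}
    - {"jaw": 1, "travel": [0.035, 0.047, 0.031], "twist": -0.48}
    - {"jaw": 1, "travel": [0.035, 0.047, 0.031], "twist": -0.6}
    - {"jaw": 1, "travel": [0.035, 0.047, 0.031], "twist": -0.72}
    - {"jaw": 1, "travel": [0.035, 0.047, 0.031], "twist": -0.814}
    - {"jaw": 1, "travel": [0.035, 0.047, 0.031], "twist": -0.814}

```text
t: 6.97
eef_pos: [524.9, 252.9, 174.6]
tcp_rot: [-3.141, -0.0, 3.019]
ft_force: [-0.4, 0.5, 0.7]
opening: 1.001
grip_force: 0.0
```

```bash
python3 - <<'E'
from h import *
from cell import read_camera
c=read_camera('wrist'); pickle.dump(c,open('wrist3.pkl','wb'));f=c['frame'][:,:,::-1].copy()
P=pickle.load(open('pose.pkl','rb'))
go(*P['tin'][:2],40,3.02)
for X,col in((prism(shape('q',84,44),P['tin'],86,86),(0,255,0)),(prism(shape('c',104,74),P['round'],12,12),(0,0,255))):
    cv2.polylines(f,[proj(c,X[:len(X)//2]).astype(int)],True,col,1)
cv2.imwrite('pics/w3.png',f)
E
```

```text
at [525.  252.9 174.6] yaw 3.013 travel [0.    0.003 0.135] twist -0.007 t 7.0 open 0.997 grip 0.0
```

View pics/w3.png

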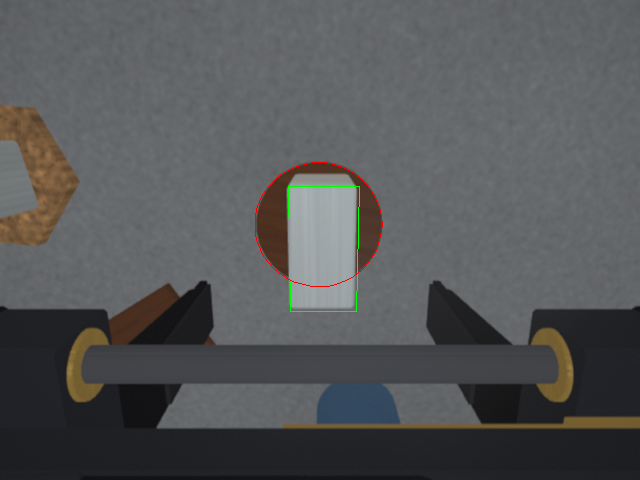

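Tin and round stand outlines match. Gripping the tin.

>>> drive_tool:
  targets:
    - {"jaw": 1, "travel": [0, 0.001, 0.04], "twist": 0}
    - {"jaw": 1, "travel": [0, 0.001, 0.08], "twist": 0}
    - {"jaw": 1, "travel": [0, 0.001, 0.11], "twist": 0}
    - {"jaw": 1, "travel": [0, 0.001, 0.13], "twist": 0}
    - {"jaw": 1, "travel": [0, 0.001, 0.135], "twist": 0}
    - {"jaw": 1, "travel": [0, 0.001, 0.135], "twist": 0}
    - {"jaw": 0.2, "travel": [0, 0.001, 0.135], "twist": 0}
    - {"jaw": 0.2, "travel": [0, 0.001, 0.135], "twist": 0}

```text
t: 7.68
eef_pos: [525.9, 254.2, 41.4]
tcp_rot: [3.141, 0.002, 3.014]
ft_force: [0.1, -0.2, -0.2]
opening: 0.911
grip_force: 0.0
```

>>> drive_tool:
  targets:
    - {"jaw": 0.2, "travel": [0, 0, 0], "twist": 0}
    - {"jaw": 0.2, "travel": [0, 0, 0], "twist": 0}
    - {"jaw": 0.2, "travel": [0, 0, 0], "twist": 0}
    - {"jaw": 0.2, "travel": [0, 0, 0], "twist": 0}
    - {"jaw": 0.2, "travel": [0, 0, 0], "twist": 0}
    - {"jaw": 0.2, "travel": [0, 0, 0], "twist": 0}
    - {"jaw": 0.2, "travel": [0, 0, 0], "twist": 0}
    - {"jaw": 0.2, "travel": [0, 0, 0], "twist": 0}

```text
t: 8.35
eef_pos: [525.2, 253.9, 39.9]
tcp_rot: [-3.142, 0.0, 3.015]
ft_force: [-0.1, 0.4, 0.9]
opening: 0.463
grip_force: 30.0
```

>>> drive_tool:
  targets:
    - {"jaw": 0.2, "travel": [0, 0, -0.01], "twist": 0}
    - {"jaw": 0.2, "travel": [0, 0, -0.03], "twist": 0}
    - {"jaw": 0.2, "travel": [0, 0, -0.055], "twist": 0}
    - {"jaw": 0.2, "travel": [0, 0, -0.08], "twist": 0}
    - {"jaw": 0.2, "travel": [0, 0, -0.095], "twist": 0}
    - {"jaw": 0.2, "travel": [0, 0, -0.1], "twist": 0}
    - {"jaw": 0.2, "travel": [0, 0, -0.1], "twist": 0}
    - {"jaw": 0.2, "travel": [0, 0, -0.1], "twist": 0}

```text
t: 9.02
eef_pos: [524.7, 253.7, 139.3]
tcp_rot: [-3.141, -0.001, 3.015]
ft_force: [0.6, 0.5, -3.5]
opening: 0.458
grip_force: 30.0
```

```bash
python3 - <<'E'
from h import *
go(623,70,140,2.0)
E
```

```text
at [524.7 253.7 139.3] yaw 3.015 travel [-0.121 -0.17  -0.001] twist 1.015 t 9.0 open 0.458 grip 30.0
```

>>> drive_tool:
  targets:
    - {"jaw": 0.2, "travel": [-0.01, -0.015, 0], "twist": 0.1}
    - {"jaw": 0.2, "travel": [-0.03, -0.04, 0], "twist": 0.2}
    - {"jaw": 0.2, "travel": [-0.05, -0.07, 0], "twist": 0.3}
    - {"jaw": 0.2, "travel": [-0.07, -0.1, 0], "twist": 0.4}
    - {"jaw": 0.2, "travel": [-0.085, -0.12, 0], "twist": 0.5}
    - {"jaw": 0.2, "travel": [-0.095, -0.135, 0], "twist": 0.6}
    - {"jaw": 0.2, "travel": [-0.105, -0.148, 0], "twist": 0.7}
    - {"jaw": 0.2, "travel": [-0.11, -0.155, 0], "twist": 0.8}

```text
t: 9.68
eef_pos: [614.9, 84.3, 138.0]
tcp_rot: [-3.139, -0.001, 2.208]
ft_force: [0.0, 0.0, -3.1]
opening: 0.46
grip_force: 30.0
```

```bash
python3 - <<'E'
from h import *
go(623,70,140,2.0)
from cell import read_camera
c=read_camera('wrist'); pickle.dump(c,open('wrist4.pkl','wb'));f=c['frame'][:,:,::-1].copy()
P=pickle.load(open('pose.pkl','rb'))
X=prism(shape('q',128,74),P['oblong'],12,12)
cv2.polylines(f,[proj(c,X[:4]).astype(int)],True,(0,0,255),1)
cv2.imwrite('pics/w4.png',f)
E
```

```text
at [614.9  84.3 138. ] yaw 2.208 travel [-0.016 -0.002 -0.002] twist 0.208 t 9.7 open 0.46 grip 30.0
```

View pics/w4.png

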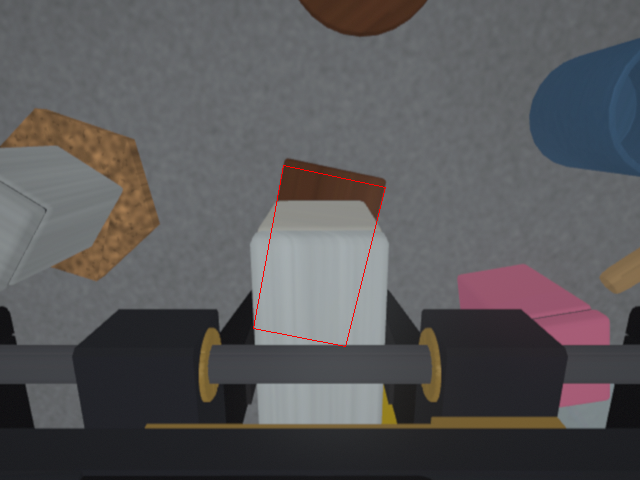

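The stand's real end (285–385, row 160–183) lies about 3 mm further along its long axis than modelled; I correct the target for that.

>>> drive_tool:
  targets:
    - {"jaw": 0.2, "travel": [-0.015, -0.003, 0], "twist": 0.1}
    - {"jaw": 0.2, "travel": [-0.015, -0.003, 0], "twist": 0.208}
    - {"jaw": 0.2, "travel": [-0.015, -0.003, 0.02], "twist": 0.208}
    - {"jaw": 0.2, "travel": [-0.015, -0.003, 0.04], "twist": 0.208}
    - {"jaw": 0.2, "travel": [-0.015, -0.003, 0.06], "twist": 0.208}
    - {"jaw": 0.2, "travel": [-0.015, -0.003, 0.07], "twist": 0.208}
    - {"jaw": 0.2, "travel": [-0.015, -0.003, 0.07], "twist": 0.208}
    - {"jaw": 0.2, "travel": [-0.015, -0.003, 0.07], "twist": 0.208}

```text
t: 10.4
eef_pos: [621.0, 72.7, 69.3]
tcp_rot: [-3.14, -0.001, 2.008]
ft_force: [0.1, -0.2, -2.3]
opening: 0.462
grip_force: 30.0
```

```bash
python3 - <<'E'
from h import *
go(622,70.3,40,2.0)
E
```

```text
at [621.   72.7  69.3] yaw 2.008 travel [-0.003 -0.     0.029] twist 0.008 t 10.4 open 0.462 grip 30.0
```

>>> drive_tool:
  targets:
    - {"jaw": 0.2, "travel": [-0.002, 0, 0.01], "twist": 0.008}
    - {"jaw": 0.2, "travel": [-0.002, 0, 0.019], "twist": 0.008}
    - {"jaw": 0.2, "travel": [-0.002, 0, 0.025], "twist": 0.008}
    - {"jaw": 0.2, "travel": [-0.002, 0, 0.028], "twist": 0.008}
    - {"jaw": 0.2, "travel": [-0.002, 0, 0.0295], "twist": 0.008}
    - {"jaw": 0.2, "travel": [-0.002, 0, 0.0295], "twist": 0.008}
    - {"jaw": 0.2, "travel": [-0.002, 0, 0.0295], "twist": 0.008}
    - {"jaw": 0.2, "travel": [-0.002, 0, 0.0295], "twist": 0.008}

```text
t: 11.07
eef_pos: [622.3, 70.6, 40.6]
tcp_rot: [3.141, 0.0, 1.999]
ft_force: [-0.3, 0.7, -3.0]
opening: 0.46
grip_force: 30.0
```

>>> drive_tool:
  targets:
    - {"jaw": 0.2, "travel": [0, 0, 0], "twist": 0}
    - {"jaw": 1, "travel": [0, 0, 0], "twist": 0}
    - {"jaw": 1, "travel": [0, 0, 0], "twist": 0}
    - {"jaw": 1, "travel": [0, 0, 0], "twist": 0}
    - {"jaw": 1, "travel": [0, 0, 0], "twist": 0}
    - {"jaw": 1, "travel": [0, 0, 0], "twist": 0}
    - {"jaw": 1, "travel": [0, 0, 0], "twist": 0}
    - {"jaw": 1, "travel": [0, 0, 0], "twist": 0}

```text
t: 11.73
eef_pos: [622.1, 70.6, 40.4]
tcp_rot: [3.142, 0.0, 1.999]
ft_force: [-0.3, 0.1, 0.1]
opening: 0.897
grip_force: 0.0
```

>>> drive_tool:
  targets:
    - {"jaw": 1, "travel": [0, 0, -0.03], "twist": 0}
    - {"jaw": 1, "travel": [0, 0, -0.07], "twist": 0}
    - {"jaw": 1, "travel": [0, 0, -0.11], "twist": 0}
    - {"jaw": 1, "travel": [0, 0, -0.15], "twist": 0}
    - {"jaw": 1, "travel": [0, 0, -0.18], "twist": 0}
    - {"jaw": 1, "travel": [0, 0, -0.18], "twist": 0}
    - {"jaw": 1, "travel": [0, 0, -0.18], "twist": 0}
    - {"jaw": 1, "travel": [0, 0, -0.18], "twist": 0}

```text
t: 12.4
eef_pos: [621.6, 70.6, 219.6]
tcp_rot: [-3.141, -0.0, 1.999]
ft_force: [0.2, 0.1, -0.0]
opening: 1.0
grip_force: 0.0
```

```bash
python3 - <<'E'
from h import *
go(573,-252,200,1.571)
from cell import read_camera
c=read_camera('wrist'); pickle.dump(c,open('wrist5.pkl','wb'));f=c['frame'][:,:,::-1].copy()
cv2.imwrite('pics/w5.png',f)
E
```

```text
at [621.6  70.6 219.6] yaw 1.999 travel [-0.273 -0.178  0.02 ] twist 0.428 t 12.4 open 1.0 grip 0.0
```

View pics/w5.png

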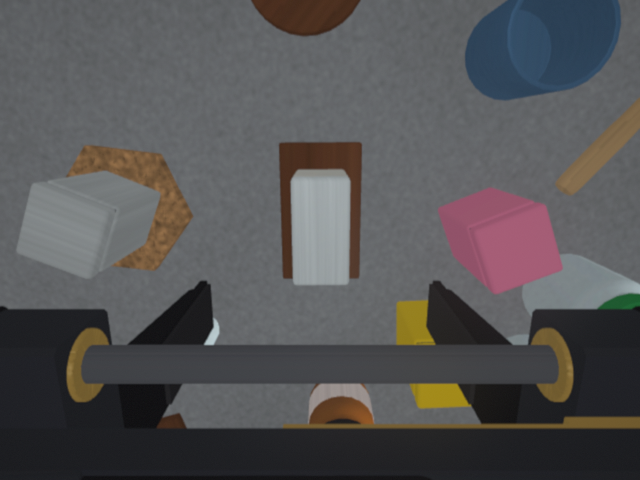

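Tin stands aligned on the oblong stand (stand columns 280–361, rows 142–278; tin lid columns 291–350, rows 178–284). Next the jar.

>>> drive_tool:
  targets:
    - {"jaw": 1, "travel": [-0.034, -0.022, 0.01], "twist": 0.1}
    - {"jaw": 1, "travel": [-0.068, -0.044, 0.02], "twist": 0.2}
    - {"jaw": 1, "travel": [-0.1, -0.066, 0.02], "twist": 0.3}
    - {"jaw": 1, "travel": [-0.137, -0.089, 0.02], "twist": 0.4}
    - {"jaw": 1, "travel": [-0.17, -0.111, 0.02], "twist": 0.428}
    - {"jaw": 1, "travel": [-0.205, -0.134, 0.02], "twist": 0.428}
    - {"jaw": 1, "travel": [-0.24, -0.156, 0.02], "twist": 0.428}
    - {"jaw": 1, "travel": [-0.265, -0.173, 0.02], "twist": 0.428}

```text
t: 13.12
eef_pos: [573.5, -245.3, 198.6]
tcp_rot: [-3.139, -0.001, 1.569]
ft_force: [0.2, 0.6, 0.4]
opening: 0.999
grip_force: 0.0
```

>>> drive_tool:
  targets:
    - {"jaw": 1, "travel": [-0.008, 0, 0], "twist": 0}
    - {"jaw": 1, "travel": [-0.008, 0, 0], "twist": 0}
    - {"jaw": 1, "travel": [-0.008, 0, 0], "twist": 0}
    - {"jaw": 1, "travel": [-0.008, 0, 0], "twist": 0}

```text
t: 13.45
eef_pos: [574.8, -248.8, 199.7]
tcp_rot: [-3.141, -0.001, 1.572]
ft_force: [0.8, 0.4, 0.5]
opening: 0.998
grip_force: 0.0
```

```bash
python3 - <<'E'
from h import *
c=pickle.load(open('wrist5.pkl','rb'))
print('oblong',np.mean([back(c,(320.5,142),12),back(c,(320.5,278),12)],0),'tin',np.mean([back(c,(320.5,178),86),back(c,(320.5,284),86)],0))
P=pickle.load(open('pose.pkl','rb'))
from cell import read_camera
c=read_camera('wrist'); pickle.dump(c,open('wrist6.pkl','wb'));f=c['frame'][:,:,::-1].copy()
go(573,-252,50,1.571)
for X,col in((prism(shape('c',48,48),P['jar'],106,106),(0,255,0)),(prism(shape('q',98,98),P['square'],12,12),(0,0,255))):
    cv2.polylines(f,[proj(c,X[:len(X)//2]).astype(int)],True,col,1)
cv2.imwrite('pics/w6.png',f)
E
```

```text
oblong [620.5680658   73.23306865] tin [620.83705405  72.07428619]
at [ 574.9 -248.7  200. ] yaw 1.572 travel [-0.003 -0.002  0.15 ] twist 0.001 t 13.5 open 1.003 grip 0.0
```

View pics/w6.png

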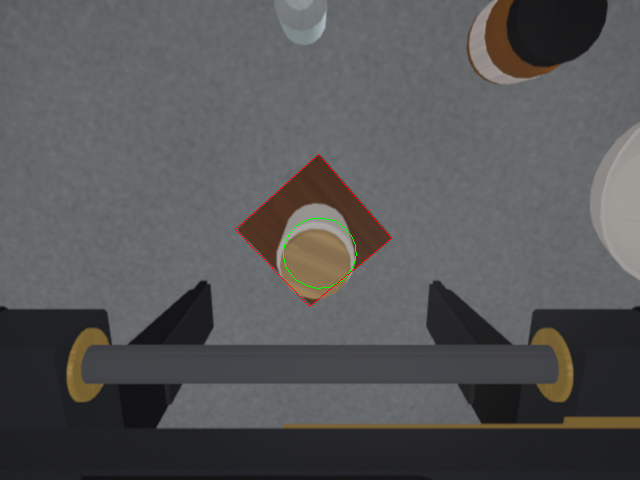

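Tin is 1 mm off its stand's centre. The square stand outline fits; the jar lid is centred at (317,265), i.e. near (572,−260). Gripping it.

>>> drive_tool:
  targets:
    - {"jaw": 1, "travel": [-0.0115, -0.003, 0.02], "twist": 0}
    - {"jaw": 1, "travel": [-0.0115, -0.003, 0.05], "twist": 0}
    - {"jaw": 1, "travel": [-0.0115, -0.003, 0.09], "twist": 0}
    - {"jaw": 1, "travel": [-0.0115, -0.003, 0.12], "twist": 0}
    - {"jaw": 1, "travel": [-0.0115, -0.003, 0.14], "twist": 0}
    - {"jaw": 1, "travel": [-0.0115, -0.003, 0.15], "twist": 0}
    - {"jaw": 1, "travel": [-0.0115, -0.003, 0.15], "twist": 0}
    - {"jaw": 1, "travel": [-0.0115, -0.003, 0.15], "twist": 0}

```text
t: 14.17
eef_pos: [572.3, -261.2, 51.0]
tcp_rot: [3.141, 0.0, 1.572]
ft_force: [-0.0, -1.3, 0.0]
opening: 0.999
grip_force: 0.0
```

>>> drive_tool:
  targets:
    - {"jaw": 0.3, "travel": [0, 0, 0], "twist": 0}
    - {"jaw": 0.3, "travel": [0, 0, 0], "twist": 0}
    - {"jaw": 0.3, "travel": [0, 0, 0], "twist": 0}
    - {"jaw": 0.3, "travel": [0, 0, 0], "twist": 0}
    - {"jaw": 0.3, "travel": [0, 0, 0], "twist": 0}
    - {"jaw": 0.3, "travel": [0, 0, 0], "twist": 0}
    - {"jaw": 0.3, "travel": [0, 0, 0], "twist": 0}
    - {"jaw": 0.3, "travel": [0, 0, 0], "twist": 0}

```text
t: 14.83
eef_pos: [571.7, -261.9, 50.6]
tcp_rot: [3.141, 0.0, 1.571]
ft_force: [-1.0, -0.6, 2.7]
opening: 0.583
grip_force: 30.0
```

>>> drive_tool:
  targets:
    - {"jaw": 0.3, "travel": [0, 0, -0.01], "twist": 0}
    - {"jaw": 0.3, "travel": [0, 0, -0.03], "twist": 0}
    - {"jaw": 0.3, "travel": [0, 0, -0.06], "twist": 0}
    - {"jaw": 0.3, "travel": [0, 0, -0.09], "twist": 0}
    - {"jaw": 0.3, "travel": [0, 0, -0.12], "twist": 0}
    - {"jaw": 0.3, "travel": [0, 0, -0.14], "twist": 0}
    - {"jaw": 0.3, "travel": [0, 0, -0.15], "twist": 0}
    - {"jaw": 0.3, "travel": [0, 0, -0.15], "twist": 0}

```text
t: 15.5
eef_pos: [572.2, -262.0, 202.7]
tcp_rot: [3.139, 0.002, 1.571]
ft_force: [-0.6, -0.1, -3.5]
opening: 0.586
grip_force: 30.0
```

```bash
python3 - <<'E'
from h import *
go(525.2,252.1,200,1.9)
E
```

```text
at [ 572.2 -262.   202.7] yaw 1.571 travel [ 0.514 -0.047  0.003] twist -0.329 t 15.5 open 0.586 grip 30.0
```

>>> drive_tool:
  targets:
    - {"jaw": 0.3, "travel": [0.015, -0.001, 0], "twist": 0}
    - {"jaw": 0.3, "travel": [0.04, -0.003, 0], "twist": 0}
    - {"jaw": 0.3, "travel": [0.075, -0.006, 0], "twist": -0.04}
    - {"jaw": 0.3, "travel": [0.11, -0.01, 0], "twist": -0.08}
    - {"jaw": 0.3, "travel": [0.148, -0.014, 0], "twist": -0.12}
    - {"jaw": 0.3, "travel": [0.186, -0.017, 0], "twist": -0.16}
    - {"jaw": 0.3, "travel": [0.224, -0.02, 0], "twist": -0.2}
    - {"jaw": 0.3, "travel": [0.262, -0.024, 0], "twist": -0.24}

```text
t: 16.17
eef_pos: [546.2, 2.6, 198.6]
tcp_rot: [-3.139, -0.001, 1.813]
ft_force: [0.7, 0.0, -2.8]
opening: 0.59
grip_force: 30.0
```

```bash
python3 - <<'E'
from h import *
go(525.2,251,140,1.9)
E
```

```text
at [546.2   2.6 198.6] yaw 1.813 travel [0.246 0.039 0.059] twist -0.087 t 16.2 open 0.59 grip 30.0
```

>>> drive_tool:
  targets:
    - {"jaw": 0.3, "travel": [0.038, 0.006, 0], "twist": -0.03}
    - {"jaw": 0.3, "travel": [0.076, 0.012, 0], "twist": -0.06}
    - {"jaw": 0.3, "travel": [0.114, 0.018, 0], "twist": -0.087}
    - {"jaw": 0.3, "travel": [0.152, 0.024, 0], "twist": -0.087}
    - {"jaw": 0.3, "travel": [0.19, 0.03, 0], "twist": -0.087}
    - {"jaw": 0.3, "travel": [0.22, 0.035, 0], "twist": -0.087}
    - {"jaw": 0.3, "travel": [0.238, 0.038, 0.01], "twist": -0.087}
    - {"jaw": 0.3, "travel": [0.246, 0.039, 0.02], "twist": -0.087}

```text
t: 16.83
eef_pos: [525.5, 251.2, 178.5]
tcp_rot: [-3.14, -0.0, 1.9]
ft_force: [0.3, 0.3, -3.4]
opening: 0.588
grip_force: 30.0
```

>>> drive_tool:
  targets:
    - {"jaw": 0.3, "travel": [0, 0, 0.02], "twist": 0}
    - {"jaw": 0.3, "travel": [0, 0, 0.04], "twist": 0}
    - {"jaw": 0.3, "travel": [0, 0, 0.06], "twist": 0}
    - {"jaw": 0.3, "travel": [0, 0, 0.08], "twist": 0}
    - {"jaw": 0.3, "travel": [0, 0, 0.1], "twist": 0}
    - {"jaw": 0.3, "travel": [0, 0, 0.1], "twist": 0}
    - {"jaw": 0.3, "travel": [0, 0, 0.1], "twist": 0}
    - {"jaw": 0.3, "travel": [0, 0, 0.1], "twist": 0}

```text
t: 17.5
eef_pos: [527.1, 248.2, 80.6]
tcp_rot: [-3.141, 0.0, 1.897]
ft_force: [-0.1, -0.7, -2.0]
opening: 0.585
grip_force: 30.0
```

```bash
python3 - <<'E'
from h import *
go(525.2,251,50.6,1.9)
E
```

```text
at [527.1 248.2  80.6] yaw 1.897 travel [ 0.003 -0.001  0.03 ] twist -0.003 t 17.5 open 0.585 grip 30.0
```

>>> drive_tool:
  targets:
    - {"jaw": 0.3, "travel": [0.003, -0.001, 0.01], "twist": 0}
    - {"jaw": 0.3, "travel": [0.003, -0.001, 0.019], "twist": 0}
    - {"jaw": 0.3, "travel": [0.003, -0.001, 0.025], "twist": 0}
    - {"jaw": 0.3, "travel": [0.003, -0.001, 0.028], "twist": 0}
    - {"jaw": 0.3, "travel": [0.003, -0.001, 0.03], "twist": 0}
    - {"jaw": 0.3, "travel": [0.003, -0.001, 0.03], "twist": 0}
    - {"jaw": 0.3, "travel": [0.003, -0.001, 0.03], "twist": 0}
    - {"jaw": 0.3, "travel": [0.003, -0.001, 0.03], "twist": 0}

```text
t: 18.17
eef_pos: [525.1, 251.0, 50.6]
tcp_rot: [-3.142, 0.0, 1.898]
ft_force: [-1.4, -1.3, 1.0]
opening: 0.589
grip_force: 30.0
```

>>> drive_tool:
  targets:
    - {"jaw": 0.3, "travel": [0, 0, 0], "twist": 0}
    - {"jaw": 1, "travel": [0, 0, 0], "twist": 0}
    - {"jaw": 1, "travel": [0, 0, 0], "twist": 0}
    - {"jaw": 1, "travel": [0, 0, 0], "twist": 0}
    - {"jaw": 1, "travel": [0, 0, 0], "twist": 0}
    - {"jaw": 1, "travel": [0, 0, 0], "twist": 0}
    - {"jaw": 1, "travel": [0, 0, 0], "twist": 0}
    - {"jaw": 1, "travel": [0, 0, 0], "twist": 0}

```text
t: 18.83
eef_pos: [525.2, 251.0, 50.3]
tcp_rot: [3.142, 0.0, 1.898]
ft_force: [0.3, -0.0, 0.3]
opening: 0.982
grip_force: 0.0
```

>>> drive_tool:
  targets:
    - {"jaw": 1, "travel": [0, 0, -0.03], "twist": 0}
    - {"jaw": 1, "travel": [0, 0, -0.07], "twist": 0}
    - {"jaw": 1, "travel": [0, 0, -0.11], "twist": 0}
    - {"jaw": 1, "travel": [0, 0, -0.14], "twist": 0}
    - {"jaw": 1, "travel": [0, 0, -0.15], "twist": 0}
    - {"jaw": 1, "travel": [0, 0, -0.15], "twist": 0}
    - {"jaw": 1, "travel": [0, 0, -0.15], "twist": 0}
    - {"jaw": 1, "travel": [0, 0, -0.15], "twist": 0}

```text
t: 19.5
eef_pos: [524.6, 250.7, 198.6]
tcp_rot: [-3.139, 0.0, 1.898]
ft_force: [-0.1, 0.6, -0.6]
opening: 1.003
grip_force: 0.0
```

```bash
python3 - <<'E'
from h import *
go(456,4,200,1.6)
from cell import read_camera
c=read_camera('wrist'); pickle.dump(c,open('wrist7.pkl','wb'));cv2.imwrite('pics/w7.png',c['frame'][:,:,::-1])
print('expected lid at',proj(c,[[525.2,252.1,106],[525.2,252.1,12]]))
E
```

```text
at [524.6 250.7 198.6] yaw 1.898 travel [-0.212 -0.144 -0.001] twist 0.298 t 19.5 open 1.003 grip 0.0
expected lid at [[322.8264642  247.97324964]
 [322.08396701 219.18509466]]
```

View pics/w7.png

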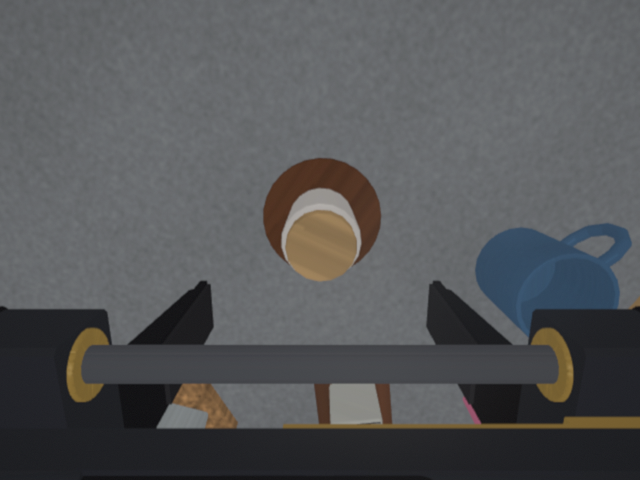

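Jar lid centred at (321,246) against 323,248 expected: within 2 mm of the stand's centre. Now the caddy on the trivet.

>>> drive_tool:
  targets:
    - {"jaw": 1, "travel": [-0.034, -0.023, 0], "twist": 0.06}
    - {"jaw": 1, "travel": [-0.068, -0.046, 0], "twist": 0.12}
    - {"jaw": 1, "travel": [-0.102, -0.069, 0], "twist": 0.18}
    - {"jaw": 1, "travel": [-0.136, -0.092, 0], "twist": 0.24}
    - {"jaw": 1, "travel": [-0.17, -0.115, 0], "twist": 0.298}
    - {"jaw": 1, "travel": [-0.2, -0.136, 0], "twist": 0.298}
    - {"jaw": 1, "travel": [-0.212, -0.144, 0], "twist": 0.298}
    - {"jaw": 1, "travel": [-0.212, -0.144, 0], "twist": 0.298}

```text
t: 20.22
eef_pos: [455.8, 1.6, 199.3]
tcp_rot: [-3.139, -0.0, 1.596]
ft_force: [0.5, 1.1, -0.1]
opening: 1.0
grip_force: 0.0
```

>>> drive_tool:
  targets:
    - {"jaw": 1, "travel": [0, 0, 0.01], "twist": 0}
    - {"jaw": 1, "travel": [0, 0, 0.04], "twist": 0}
    - {"jaw": 1, "travel": [0, 0, 0.08], "twist": 0}
    - {"jaw": 1, "travel": [0, 0, 0.11], "twist": 0}
    - {"jaw": 1, "travel": [0, 0, 0.135], "twist": 0}
    - {"jaw": 1, "travel": [0, 0, 0.143], "twist": 0}
    - {"jaw": 1, "travel": [0, 0, 0.143], "twist": 0}
    - {"jaw": 1, "travel": [0, 0, 0.143], "twist": 0}

```text
t: 20.88
eef_pos: [457.1, 4.4, 57.4]
tcp_rot: [-3.141, -0.0, 1.6]
ft_force: [-0.3, 0.8, 0.5]
opening: 0.997
grip_force: 0.0
```

>>> drive_tool:
  targets:
    - {"jaw": 0.3, "travel": [0, 0, 0], "twist": 0}
    - {"jaw": 0.3, "travel": [0, 0, 0], "twist": 0}
    - {"jaw": 0.3, "travel": [0, 0, 0], "twist": 0}
    - {"jaw": 0.3, "travel": [0, 0, 0], "twist": 0}
    - {"jaw": 0.3, "travel": [0, 0, 0], "twist": 0}
    - {"jaw": 0.3, "travel": [0, 0, 0], "twist": 0}
    - {"jaw": 0.3, "travel": [0, 0, 0], "twist": 0}
    - {"jaw": 0.3, "travel": [0, 0, 0], "twist": 0}

```text
t: 21.55
eef_pos: [456.9, 3.9, 57.5]
tcp_rot: [3.142, 0.0, 1.6]
ft_force: [-1.5, -0.6, 4.2]
opening: 0.571
grip_force: 30.0
```

>>> drive_tool:
  targets:
    - {"jaw": 0.3, "travel": [0, 0, -0.01], "twist": 0}
    - {"jaw": 0.3, "travel": [0, 0, -0.03], "twist": 0}
    - {"jaw": 0.3, "travel": [0, 0, -0.06], "twist": 0}
    - {"jaw": 0.3, "travel": [0, 0, -0.09], "twist": 0}
    - {"jaw": 0.3, "travel": [0, 0, -0.12], "twist": 0}
    - {"jaw": 0.3, "travel": [0, 0, -0.13], "twist": 0}
    - {"jaw": 0.3, "travel": [0, 0, -0.13], "twist": 0}
    - {"jaw": 0.3, "travel": [0, 0, -0.13], "twist": 0}

```text
t: 22.22
eef_pos: [456.7, 4.0, 187.1]
tcp_rot: [3.141, 0.0, 1.6]
ft_force: [0.1, -0.4, -2.9]
opening: 0.566
grip_force: 30.0
```

```bash
python3 - <<'E'
from h import *
go(568.5,-261.6,150,1.6)
E
```

```text
at [456.7   4.  187.1] yaw 1.6 travel [-0.269  0.104  0.037] twist -0.0 t 22.2 open 0.566 grip 30.0
```

>>> drive_tool:
  targets:
    - {"jaw": 0.3, "travel": [-0.015, 0.006, 0], "twist": -0.09}
    - {"jaw": 0.3, "travel": [-0.045, 0.018, 0], "twist": -0.18}
    - {"jaw": 0.3, "travel": [-0.08, 0.031, 0], "twist": -0.27}
    - {"jaw": 0.3, "travel": [-0.115, 0.044, 0], "twist": -0.36}
    - {"jaw": 0.3, "travel": [-0.15, 0.058, 0], "twist": -0.45}
    - {"jaw": 0.3, "travel": [-0.185, 0.072, 0], "twist": -0.54}
    - {"jaw": 0.3, "travel": [-0.22, 0.085, 0], "twist": -0.63}
    - {"jaw": 0.3, "travel": [-0.245, 0.095, 0], "twist": -0.69}

```text
t: 22.88
eef_pos: [559.0, -240.9, 184.8]
tcp_rot: [-3.14, -0.003, 2.294]
ft_force: [0.2, -0.3, -3.3]
opening: 0.562
grip_force: 30.0
```

```bash
python3 - <<'E'
from h import *
go(568.5,-261.6,90,2.295)
E
```

```text
at [ 559.  -240.9  184.8] yaw 2.294 travel [-0.022 -0.007  0.095] twist -0.001 t 22.9 open 0.562 grip 30.0
```

>>> drive_tool:
  targets:
    - {"jaw": 0.3, "travel": [-0.022, -0.007, 0.01], "twist": 0}
    - {"jaw": 0.3, "travel": [-0.022, -0.007, 0.03], "twist": 0}
    - {"jaw": 0.3, "travel": [-0.022, -0.007, 0.055], "twist": 0}
    - {"jaw": 0.3, "travel": [-0.022, -0.007, 0.08], "twist": 0}
    - {"jaw": 0.3, "travel": [-0.022, -0.007, 0.095], "twist": 0}
    - {"jaw": 0.3, "travel": [-0.022, -0.007, 0.097], "twist": 0}
    - {"jaw": 0.3, "travel": [-0.022, -0.007, 0.097], "twist": 0}
    - {"jaw": 0.3, "travel": [-0.022, -0.007, 0.097], "twist": 0}

```text
t: 23.55
eef_pos: [568.3, -259.4, 90.2]
tcp_rot: [-3.141, -0.0, 2.29]
ft_force: [-0.8, 0.2, -3.1]
opening: 0.57
grip_force: 30.0
```

```bash
python3 - <<'E'
from h import *
go(568.5,-261.6,57.5,2.295)
E
```

```text
at [ 568.3 -259.4   90.2] yaw 2.29 travel [-0.002 -0.001  0.033] twist -0.005 t 23.6 open 0.57 grip 30.0
```

>>> drive_tool:
  targets:
    - {"jaw": 0.3, "travel": [-0.002, -0.001, 0.01], "twist": 0}
    - {"jaw": 0.3, "travel": [-0.002, -0.001, 0.02], "twist": 0}
    - {"jaw": 0.3, "travel": [-0.002, -0.001, 0.027], "twist": 0}
    - {"jaw": 0.3, "travel": [-0.002, -0.001, 0.03], "twist": 0}
    - {"jaw": 0.3, "travel": [-0.002, -0.001, 0.032], "twist": 0}
    - {"jaw": 0.3, "travel": [-0.002, -0.001, 0.033], "twist": 0}
    - {"jaw": 0.3, "travel": [-0.002, -0.001, 0.033], "twist": 0}
    - {"jaw": 0.3, "travel": [-0.002, -0.001, 0.033], "twist": 0}

```text
t: 24.22
eef_pos: [568.9, -261.6, 57.6]
tcp_rot: [3.141, 0.001, 2.29]
ft_force: [-0.9, 0.5, -1.9]
opening: 0.569
grip_force: 30.0
```

>>> drive_tool:
  targets:
    - {"jaw": 0.3, "travel": [0, 0, 0], "twist": 0}
    - {"jaw": 1, "travel": [0, 0, 0], "twist": 0}
    - {"jaw": 1, "travel": [0, 0, 0], "twist": 0}
    - {"jaw": 1, "travel": [0, 0, 0], "twist": 0}
    - {"jaw": 1, "travel": [0, 0, 0], "twist": 0}
    - {"jaw": 1, "travel": [0, 0, 0], "twist": 0}
    - {"jaw": 1, "travel": [0, 0, 0], "twist": 0}
    - {"jaw": 1, "travel": [0, 0, 0], "twist": 0}

```text
t: 24.88
eef_pos: [568.8, -261.6, 57.4]
tcp_rot: [-3.142, 0.0, 2.29]
ft_force: [-0.3, 0.3, 0.3]
opening: 0.979
grip_force: 0.0
```

>>> drive_tool:
  targets:
    - {"jaw": 1, "travel": [0, 0, -0.03], "twist": 0}
    - {"jaw": 1, "travel": [0, 0, -0.07], "twist": 0}
    - {"jaw": 1, "travel": [0, 0, -0.11], "twist": 0}
    - {"jaw": 1, "travel": [0, 0, -0.14], "twist": 0}
    - {"jaw": 1, "travel": [0, 0, -0.15], "twist": 0}
    - {"jaw": 1, "travel": [0, 0, -0.15], "twist": 0}
    - {"jaw": 1, "travel": [0, 0, -0.15], "twist": 0}
    - {"jaw": 1, "travel": [0, 0, -0.15], "twist": 0}

```text
t: 25.55
eef_pos: [568.1, -261.2, 205.5]
tcp_rot: [-3.141, -0.003, 2.29]
ft_force: [0.1, 0.1, -1.2]
opening: 1.0
grip_force: 0.0
```

```bash
python3 - <<'E'
from h import *
from cell import read_camera
c=read_camera('wrist'); f=c['frame'][:,:,::-1].copy(); P=pickle.load(open('pose.pkl','rb'))
for X,col in((prism(shape('q',54,54),P['square'],112,112),(0,255,0)),(prism(shape('q',98,98),P['square'],12,12),(0,0,255))):
    cv2.polylines(f,[proj(c,X[:4]).astype(int)],True,col,1)
cv2.imwrite('pics/w8.png',f); cv2.imwrite('pics/s8.png',read_camera('side')['frame'][:,:,::-1])
E
```

```text
(no output)
```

View pics/w8.png

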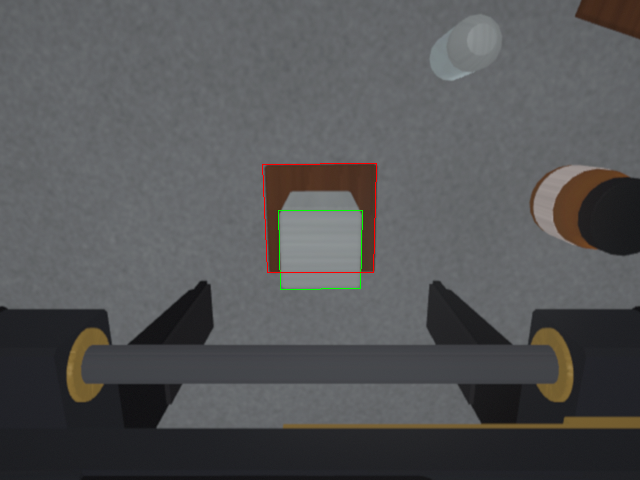

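View pics/s8.png

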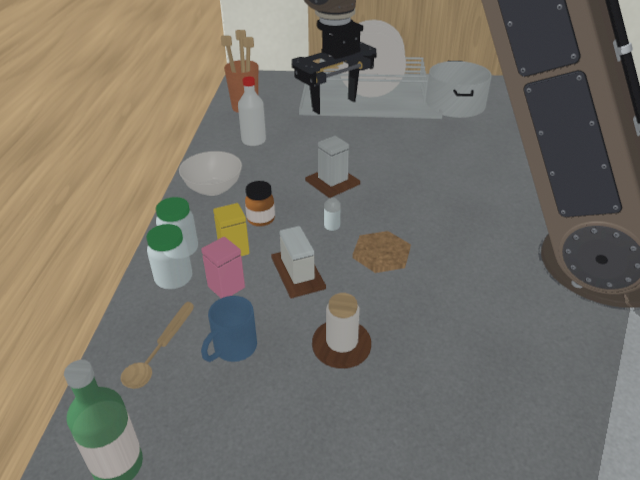

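The caddy lid fills its predicted outline (279–362 × 210–289). The side view shows all three upright on their own stands and the bystanders where they were.

```bash
python3 -c "
from cell import job_done; print(job_done())"
```

```text
the job is handed in; nothing more can be done
None
```

The jar, caddy and tin each stand upright on their own stand, centred to about 2 mm by the wrist camera; the bystanders look unmoved, and I handed the job in at about 26 s (no verdict was returned).

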